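Turn round a tray of puppet heads that was put in the rack back to front

TASK

The upper tray in one of the two plywood racks was put away back to front, so its bar pull is at the back and it sticks out. Draw that tray right out of the rack, turn it round and slide it back into the same slot, pull facing out like the tray next to it, fully home and flush with the rack's front, with its three puppet heads still standing upright in their own cells. Leave the neighbouring tray, the puppet, the keypad and the tool pot where they are.

Things in the scene. Friction and masses are not known exactly. Their poses are not given: they have to be found in the camera images.
- rack: The rack with the wrongly placed tray: fixed plywood rack, open front and top, 129 mm deep (x = -60 at the front to +69 mm), 168 wide (y), 118 high, two slots one above the other. Origin on the table under the middle of the slots; +x points into the rack, its front looks along -x, z up. Which of the two places side by side it has varies. The lower slot is filled by a fixed tray.
- slot_home (a point): Upper slot of that rack: where the tray's centre is when fully home, 105 mm above the table; axes as the rack. Home, the tray has the rack's heading, its underside is 83 mm above the table on two runners, its plain end is against the inside of the 118 mm high back board at rack x = +60 mm, its front is flush with the cheeks' front edges. Nothing covers this slot from above.
- slot_mouth (a point): Middle of the upper slot's mouth, at the height of the runners' tops, 83 mm above the table, 60 mm in front of slot_home; axes as the rack. Cheeks 150 mm apart, tops 118 mm above the table. Over the tray's base edges run battens, 132 mm apart, that begin 15 mm inside the mouth and leave 10 mm of height for the 6 mm base board; their tops are 103 mm above the table.
- rack2: The other rack, identical and fixed, with the same heading, 172 mm to one side of the first (4 mm gap). Both its slots are taken by trays that stand the right way round.
- tray_mid (a point): Centre of the tray to be turned, 22 mm above its underside. Loose plywood tray, 0.14 to 0.24 kg empty; base board 120 (x) by 144 (y) by 6 mm. At the start it sits in the upper slot back to front (rack heading plus half a turn), 28 to 50 mm out. Tray -x is its front with the bar pull, +x its plain end, z up. Side walls 122 mm over all, tops 28 mm above the underside.
- tray_front (a point): Middle of the tray's front end board, at tray x = -55.5 mm, 30 mm above the underside: upright board 9 mm thick (x), 122 mm wide (y), top 44 mm above the underside, a good place to grip. Just inside it is an empty finger well 30 mm long (x), 114 mm wide, its floor 6 mm above the underside; then a row of three cells 36 by 36 mm with 18 mm high walls.
- tray_back (a point): Middle of the tray's plain end board, at tray x = +55.5 mm, 30 mm above the underside: same upright board, 9 mm thick, 122 mm wide, top 44 mm above the underside, with the same 30 mm finger well just inside it. At the start this end sticks out of the rack.
- tray_pull (a point): Middle of the tray's steel bar pull: a bar 8 mm thick and 60 mm long across the tray, 22 mm in front of its front end board (at tray x = -82 mm), 22 mm above the underside, on two stubs. Only the front end has one.
- cell1 (a point): Centre of the tray cell at tray y = -39 mm, where the centre of head 1 belongs (24 mm above the tray's underside).
- cell2 (a point): Centre of the middle tray cell, where the centre of head 2 belongs (24 mm above the tray's underside).
- cell3 (a point): Centre of the tray cell at tray y = +39 mm, where the centre of head 3 belongs (24 mm above the tray's underside).
- head1_mid (a point): Centre of the first puppet head: loose skin-coloured head with dark hair, 32 mm across, 36 mm high, about 18 g, standing on its 27 mm wide neck in cell 1, top 42 mm above the tray's underside. z up.
- head2_mid (a point): Centre of the second puppet head, the same size, standing in cell 2. z up.
- head3_mid (a point): Centre of the third puppet head, the same size, standing in cell 3. z up.
- neighbour_mid (a point): Centre, 22 mm above the underside, of the tray that is already right in the other rack's upper slot: same tray with three heads, loose. To be left alone.
- puppet: Bystander: standing puppet in blue shirt and white cap on a steel foot disc 72 mm across, 193 mm high, within 45 mm of its axis; loose. Origin under its centre.
- keypad: Bystander: black animation keypad lying flat, 85 (x) by 150 (y) by 22 mm high; loose. Origin under its centre.
- toolpot: Bystander: aluminium pot of modelling tools, 64 mm across, 85 mm high, tools to 158 mm; loose. Origin under its centre.
Mind the look-alikes: they are no part of the job. What is shaped like the rack but orange is not meant. What is shaped like the part that bears tray_mid but black is not meant.

How it is judged (in metres and radians):
On the way:
1. the tray has been drawn right out of the rack (its centre at least 125 mm in front of where it sits when home) (x of tray_mid in the frame of rack below -0.125 m), for 0.1 s.
At the end, for the whole second after the job is handed in: The tray is in its rack's upper slot, bar pull outwards, within 6 mm of fully home in depth, side and height, square and level within 0.06 rad; each head stands in its own cell within 8 mm of its centre, tilted less than 0.3 rad; all at rest (x of tray_mid in the frame of rack between -0.006 and 0.006 m and y of tray_mid in the frame of rack between -0.006 and 0.006 m and z of tray_mid in the frame of rack between 0.099 and 0.111 m and x of tray_pull in the frame of rack below -0.07 m and angle between the x axis of tray_mid and the x axis of rack, either way round below 0.06 rad and angle between tray_mid's own z axis and vertical below 0.06 rad and distance between head1_mid and cell1 below 0.008 m and angle between each of head1_mid, head2_mid, head3_mid's own z axis and vertical below 0.3 rad and distance between head2_mid and cell2 below 0.008 m and distance between head3_mid and cell3 below 0.008 m and linear speed of tray below 0.01 m/s and linear speed of each of head1, head2, head3 below 0.02 m/s); the robot touches nothing.
It fails at once if a head is tipped over (more than 45 degrees) (angle between any of head1_mid, head2_mid, head3_mid's own z axis and vertical above 0.78 rad).
It fails at once if the neighbouring tray is shifted by more than 10 mm (distance of neighbour_mid from where it was at the start of the episode above 0.01 m).
It fails at once if the puppet, the keypad or the tool pot is shifted by more than 15 mm or knocked over (distance of any of puppet, keypad, toolpot from where it was at the start of the episode above 0.015 m or angle between any of puppet, keypad, toolpot's own z axis and vertical above 0.3 rad).
It also fails if it takes over 72 s, if anything falls off the work surface, if the arm or the gripper's body presses on something with over 40 N, if the wrist force passes 120 N, or if a joint passes its speed limit or range.

ROBOT

A 6-joint arm with a two-finger parallel gripper is mounted at the origin on the work surface. World frame = base frame: x ahead of the robot, y to its left, z up, the work surface at z = 0. Lengths are in m, angles in degrees, forces in N, time in s.
With the tool pointing down it reaches from about 0.4 to 0.825 m from the base axis. Payload 7 kg.
Tool frame: the origin (TCP) lies midway between the tips of the shut fingers; the grasp point (between the pads) lies 19 mm behind it; z points along the fingers, y is the line along which they close (so a half turn about z gives the same grasp; the last joint's range is limited). The gripper opens to 88 mm and grips with 3 to 60 N. Pads are 19 mm wide; open, the fingers measure 130 mm over their backs; the gripper's body (78 mm by 193 mm) begins 47 mm behind the grasp point.
Start: joints at [84.632, 20.546, 0.682, 0, -70.136, -16.507], TCP at [0.252, 0.626, 0.203] pointing down, gripper open.
Joint ranges: [-176.03, 176.03], [-82.01, 121.73], [-58.28, 71.71], [-173.87, 95.51], [-174.79, -0.11], [-173.66, 173.66]. Speed limits (degrees/s): [136.94, 136.94, 172.46, 180, 180, 180].

INTERFACE

Orientations are given as [roll, pitch, yaw] about the fixed x, y, z axes, in that order (R = Rz(yaw) Ry(pitch) Rx(roll)).
In Python, from plant import * gives the robot as it stands.
- The arm moves only by the tool move_arm, never from a script. Its argument "commands" is a list of rows, each a list of 7 numbers: the shift along the world's x, y, z in mm, then the turn, a rotation vector about the world's x, y, z in degrees, then the opening in per cent of the stroke, from 0 (shut) to 100 (fully open). In form: [[x, y, z, rx, ry, rz, fingers], ...]. A call has 1 to 20 rows; each row shifts and turns the commanded pose from where the row before left it; what a row does not reach is not made up. A row lasts 1/10 s, in which the tool goes at most 50 mm and 8.59 degrees, less where a joint would pass 70% of its speed; a pose out of reach is approached as far as the arm can. A call with a gripper value outside its range is refused whole. The fingers move at their own pace and stop on an object; "squeeze" is the grip in N (left out, the last holds). Time passes only in rows, so rows that do not move let the fingers close. It gives the time, the measured TCP pose, the force and the opening at its end, in the units of the state.
- get_state(): the state, without advancing time (a new reading comes with each control period).
- capture(name): name is "scene" or "top" or "wrist"; returns a dict with "frame" (480x640x3 uint8, blue, green, red), "camera_matrix" (3x3 intrinsics, pixels), "world_to_cam" (4x4, takes a point from world to camera coordinates); the wrist camera has in their place "tool_from_camera" (4x4, takes a point from camera to tool coordinates, whose origin is the TCP and whose axes are the flange's). Camera axes: x right, y up, looking along -z (the intrinsics and any distortion apply to the point x, -y, -z); pixel columns grow to the right and rows downward; lengths in m; the calibration is good to about 2 mm. The wrist camera is an equidistant fisheye: a pixel r from the principal point sees the ray r / f radians off the axis. A picture is of the moment at which its call begins: read the wrist's pose just before it. There is no depth.
- close_job(): hands the job in, once; it reports no verdict.
The state is a dict: "time_s": time; "joints": joint angles; "qd": joint speeds; "joint_torque": joint torques, N m; "tcp_pos": TCP position; "eef_rot": TCP orientation; "contact_force": force on the tool from outside, world axes, zero at the start; "moment": the same for the moment, N m; "gripper_width": finger opening in m.
Only numpy, scipy, OpenCV 4.12 (cv2) and the standard library are available. Lean on these libraries where they do the work, as an engineer would, in place of code of your own. Each camera call takes 0.05 s, during which the arm holds its last target. There are 200 camera calls.

## Working session

There is one attempt and no reset: what is moved stays moved. The work goes in short steps, Python scripts to look and compute and a tool call to move; the robot and the scene stay as the last step left them, time stands still between calls to the robot, and variables do not carry over. Pictures are saved under pics/ and viewed, on a budget of 10 in all, crops included, one or two more only if the job needs it, and the job is handed in when it is done.

Besides the shell and the picture viewer there is one more tool, called by a JSON object that holds its "method" and its "body". move_arm: Moves the arm, as the interface text tells. Its arguments: {"type":"object","properties":{"commands":{"type":"array"},"squeeze":{"type":"number"}},"required":["commands"]}

```bash
ls; mkdir -p pics; cat > h.py <<'E'
from plant import *
import numpy as np, cv2
def snap(n,f):
    c=capture(n); cv2.imwrite('pics/'+f,c['frame']); np.savez('pics/'+f+'.npz',**{k:v for k,v in c.items() if k!='frame'}); return c
E
python3 - <<'E'
from h import *
a=snap('scene','s1.png');b=snap('top','t1.png')
print(get_state()); 
for c in(a,b): print(c['camera_matrix'],c['world_to_cam'])
cv2.imwrite('pics/both.png',np.hstack([cv2.resize(a['frame'],(400,300)),cv2.resize(b['frame'],(400,300))]))
E
```

```text
pics
{'time_s': 0.1, 'joints': array([ 8.46327100e+01,  2.05872735e+01,  6.37712743e-01, -1.69151817e-02,
       -7.01353676e+01, -1.65054800e+01]), 'qd': array([ 0.00967704, -0.06354306,  0.07344848,  0.02922141, -0.07147576,
        0.01738258]), 'joint_torque': array([-2.70290860e-03, -5.84163773e+01,  2.93749416e+01,  7.01546252e+00,
        1.01930456e-02, -4.34076003e-05]), 'tcp_pos': array([0.25134123, 0.62594339, 0.20230968]), 'eef_rot': array([ 1.79914053e+02, -8.88400483e-03, -2.18785229e+01]), 'contact_force': array([ 0.34729384, -1.24392154, -0.4347585 ]), 'moment': array([0.00489617, 0.02465872, 0.01958455]), 'gripper_width': 0.0874492604226572}
[[510.71981278   0.         315.25301299]
 [  0.         510.71981278 242.95729079]
 [  0.           0.           1.        ]] [[ 0.73385313  0.67904527 -0.01889745 -0.35788013]
 [-0.36838321  0.42118145  0.8287943   0.08718271]
 [ 0.57074811 -0.60125178  0.5592342  -1.64202192]
 [ 0.          0.          0.          1.        ]]
[[443.40685061   0.         319.49972041]
 [  0.         443.40685061 235.43792252]
 [  0.           0.           1.        ]] [[ 0.01613366 -0.99977905  0.01347423  0.02222291]
 [ 0.98731902  0.01805819  0.15771829 -0.479517  ]
 [-0.15792676  0.01075879  0.98739221 -0.95947634]
 [ 0.          0.          0.          1.        ]]
```

View pics/s1.png

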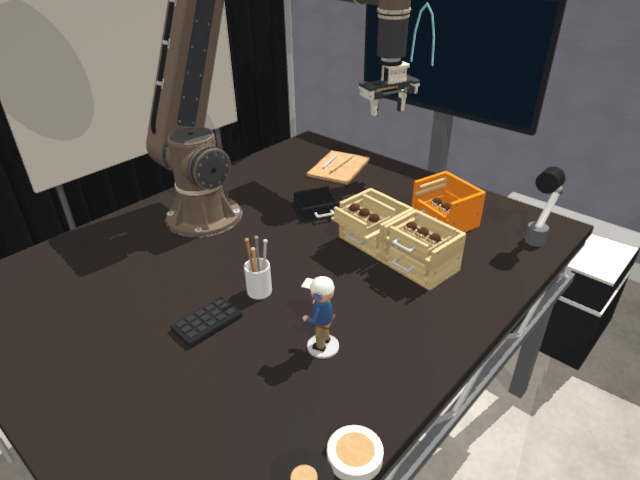

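View pics/t1.png

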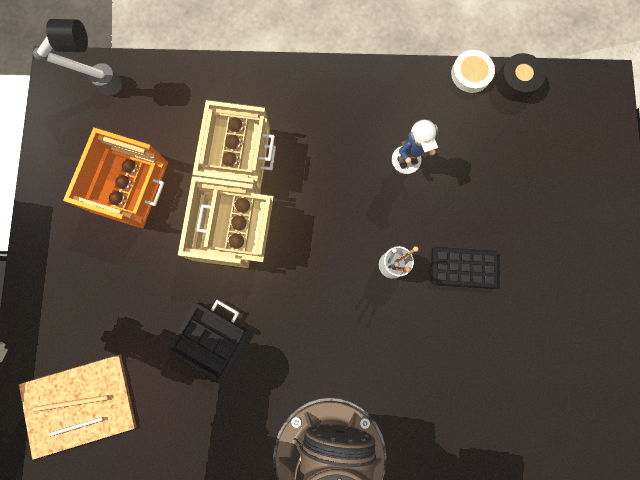

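Two plywood racks: A at top-view (228,222) has its tray out to the right with the bar pull at the back (202,218). B at (234,145) has its pull outside (269,152). The orange rack (118,178) and the black tray (212,340) are the look-alikes. A fits the description; I'll confirm it in an enlarged crop.

```bash
python3 - <<'E'
import cv2,numpy as np
t=cv2.imread('pics/t1.png');s=cv2.imread('pics/s1.png')
T=cv2.resize(t[165:275,165:285],None,fx=5,fy=5,interpolation=cv2.INTER_CUBIC)
cv2.imwrite('pics/c1.png',T)
S=cv2.resize(s[180:290,325:470],None,fx=5,fy=5,interpolation=cv2.INTER_CUBIC)
cv2.imwrite('pics/c2.png',S)
E
```

```text
(no output)
```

View pics/c1.png

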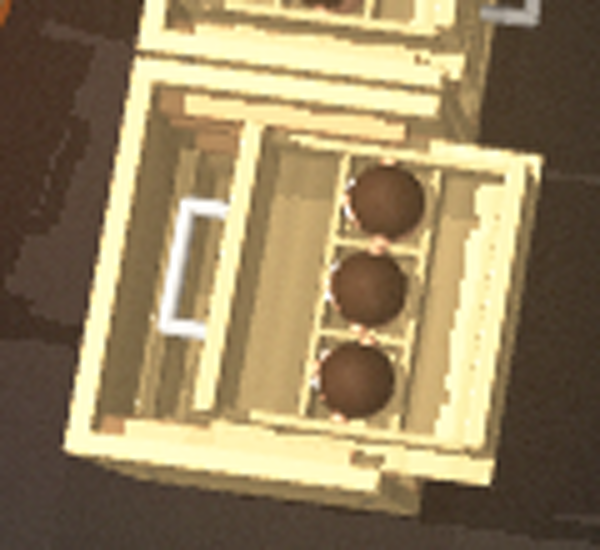

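View pics/c2.png

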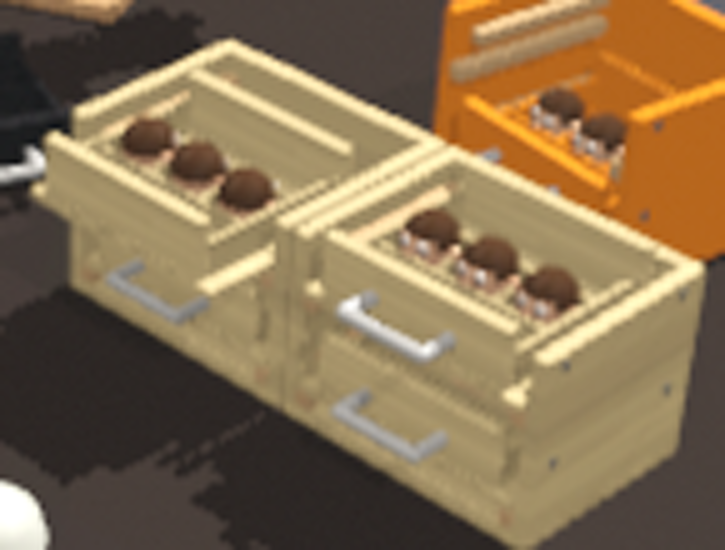

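Confirmed: rack A (left in the scene crop) has no pull on its upper front and sticks out, while B's pull faces out. Now fit the poses.

```bash
cat >> h.py <<'E'
def ray(c,u,v):
    K=c['camera_matrix'];M=c['world_to_cam']
    d=np.linalg.inv(K)@[u,v,1];d=d*[1,-1,-1]
    R=M[:3,:3];o=-R.T@M[:3,3];return o,R.T@d
def atz(c,u,v,z):
    o,d=ray(c,u,v);return o+d*(z-o[2])/d[2]
def load(f): return dict(np.load('pics/'+f+'.npz'))
def proj(c,p):
    q=c['world_to_cam'][:3,:3]@p+c['world_to_cam'][:3,3]; q=q*[1,-1,-1];q=c['camera_matrix']@q;return q[:2]/q[2]
E
python3 - <<'E'
from h import *
from scipy.optimize import least_squares
t=load('t1.png');s=load('s1.png')
f=lambda x,y:((x+.5)/5-.5+165,(y+.5)/5-.5+165)
g=lambda x,y:((x+.5)/5-.5+325,(y+.5)/5-.5+180)
obs=[(t,f(67,452),(69,84,118)),(t,f(138,57),(69,-84,118)),(t,f(440,95),(-60,-84,118)),(t,f(380,490),(-60,84,118)),
(s,g(232,40),(69,84,118)),(s,g(440,145),(69,-84,118))]
def W(p,q):
    c,s_=np.cos(p[2]),np.sin(p[2]);q=np.array(q)/1000
    return np.array([p[0]+c*q[0]-s_*q[1],p[1]+s_*q[0]+c*q[1],q[2]])
F=lambda p:np.concatenate([proj(c,W(p,q))-uv for c,uv,q in obs])
r=least_squares(F,[.5,.2,1.5],loss='soft_l1')
p=r.x;print(p[:2],np.degrees(p[2]));print(F(p).reshape(-1,2).round(1))
c,s_=np.cos(p[2]),np.sin(p[2]);Ri=np.array([[c,s_],[-s_,c]])
for n,u,z in [('h',(386,201),.110),('h',(368,289),.110),('h',(356,381),.110),('pull',(190,205),.109),('pull',(163,328),.109),('endtop',(542,157),.089),('base',(490,485),.089)]:
    w=atz(t,*f(*u),z);print(n,w,(Ri@(w[:2]-p[:2])*1000).round(1))
for n,xy in [('puppet',(405,160)),('pot',(396,270)),('kp',(466,268))]: print(n,atz(t,*xy,0))
E
```

```text
[0.49665846 0.2419708 ] 83.74730774915517
[[ 0.  -0.1]
 [-0.2  0.1]
 [ 0.2  0.2]
 [-0.   0.3]
 [-0.4  0.3]
 [ 1.7  0.1]]
h [0.52977973 0.19568753 0.11      ] [-42.4 -38. ]
h [0.49200732 0.20154443 0.11      ] [-40.7   0.2]
h [0.45308784 0.2047647  0.11      ] [-41.7  39.3]
pull [0.52670441 0.27797376 0.109     ] [ 39.1 -25.9]
pull [0.47408087 0.28616082 0.109     ] [41.5 27.3]
endtop [0.5553185  0.13286171 0.089     ] [-102.1  -70.2]
base [0.41282633 0.15012163 0.089     ] [-100.4   73.3]
puppet [ 0.67280118 -0.17281922  0.        ]
pot [ 0.40743132 -0.14814961  0.        ]
kp [ 0.41487517 -0.31091317  0.        ]
```

{"method": "move_arm", "body": {"commands": [[5, -10, 0, 0, 0, 0.5, 60], [9, -18, 0, 0, 0, 0.8, 23], [12, -25, 0, 0, 0, 0.8, 23], [13, -26, 0, 0, 0, 0.9, 23], [13, -26, 0, 0, 0, 0.9, 23], [13, -26, 0, 0, 0, 0.9, 23], [13, -26, 0, 0, 0, 0.9, 23], [13, -26, 0, 0, 0, 0.9, 23], [13, -26, 0, 0, 0, 0.9, 23], [13, -26, 0, 0, 0, 0.9, 23], [13, -26, 0, 0, 0, 0.9, 23], [13, -26, 0, 0, 0, 0.9, 23], [13, -26, 0, 0, 0, 0.9, 23], [13, -26, 0, 0, 0, 0.9, 23], [13, -26, 0, 0, 0, 0.9, 23], [13, -26, 0, 0, 0, 0.9, 23], [13, -26, 0, 0, 0, 0.9, 23], [13, -27, 0, 0, 0, 0.9, 23], [13, -26, 0, 0, 0, 0.9, 23], [8, -18, 0, 0, 0, 0.4, 23]]}}

```text
time_s: 2.1
tcp_pos: [0.4936, 0.1362, 0.2031]
eef_rot: [180.0, 0.0, -5.0]
contact_force: [0.5, -0.2, -0.7]
gripper_width: 0.0198
```

{"method": "move_arm", "body": {"commands": [[2, -5, -5, 0, 0, 0, 23], [0, 0, -10, 0, 0, 0, 23], [0, 0, -10, 0, 0, 0, 23], [0, 0, -10, 0, 0, 0, 23], [0, 0, -5, 0, 0, 0, 23], [0, 0, 0, 0, 0, 0, 23]]}}

```text
time_s: 2.7
tcp_pos: [0.4948, 0.1336, 0.162]
eef_rot: [179.9, 0.1, -4.9]
contact_force: [0.3, 0.6, -0.3]
gripper_width: 0.0202
```

```bash
python3 - <<'E'
from h import *
s=get_state();print(s['tcp_pos'],s['eef_rot'],s['joints'],s['gripper_width'])
c=snap('wrist','w1.png');print(c['camera_matrix'],c['tool_from_camera'])
E
```

```text
[0.49478825 0.13355943 0.16204146] [ 1.79929849e+02  8.96591793e-02 -4.92566148e+00] [ 3.70770337e+01  7.14618273e+00 -2.29136009e+01 -9.07887541e-03
 -6.00537861e+01  4.80018996e+01] 0.02022847027896666
[[371.64829954   0.         322.59710769]
 [  0.         371.64829954 240.29355246]
 [  0.           0.           1.        ]] [[-3.85490479e-04  9.60883125e-01  2.76953917e-01  7.45232376e-02]
 [ 9.99999471e-01  1.06314943e-04  1.02303677e-03 -3.24445107e-04]
 [ 9.53574428e-04  2.76954165e-01 -9.60882657e-01 -1.81589225e-01]
 [ 0.00000000e+00  0.00000000e+00  0.00000000e+00  1.00000000e+00]]
```

View pics/w1.png

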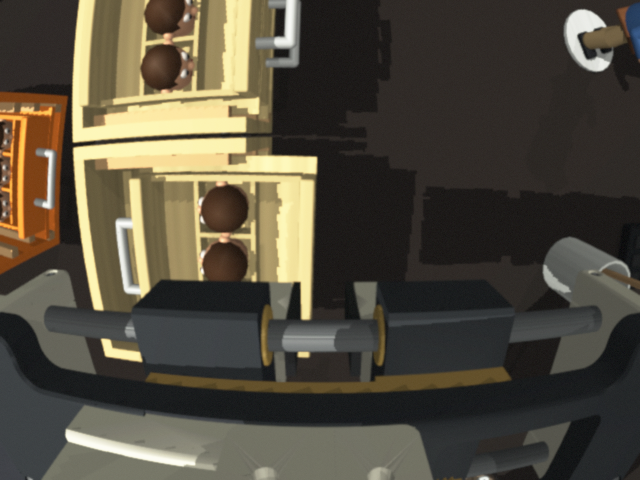

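The wrist view shows the tray's end board at columns ~300–317 (rows 160–280), slightly left of the finger gap (300–345).

```bash
cat >> h.py <<'E'
from scipy.spatial.transform import Rotation as Ro
def wray(c,s,u,v):
    K=c['camera_matrix'];a=np.array([(u-K[0,2]),-(v-K[1,2])]);r=np.hypot(*a);th=r/K[0,0]
    d=np.array([*(a/r*np.sin(th)),-np.cos(th)]);T=c['tool_from_camera']
    R=Ro.from_euler('xyz',s['eef_rot'],degrees=True).as_matrix()
    return R@T[:3,3]+s['tcp_pos'],R@T[:3,:3]@d
def watz(c,s,u,v,z):
    o,d=wray(c,s,u,v);return o+d*(z-o[2])/d[2]
P=np.array([.4967,.2420]);A=np.radians(83.75);RI=np.array([[np.cos(A),np.sin(A)],[-np.sin(A),np.cos(A)]])
rk=lambda w:(RI@(np.array(w)[:2]-P)*1000).round(1)
E
python3 - <<'E'
from h import *
s=get_state();c=load('w1.png')
for n,u,v,z in [('base out',317,157,.089),('head',224,208,.11),('head',224,262,.11),('board out',315,200,.127),('board out',313,275,.127),('board in',300,200,.127),
 ('back',75,148,.118),('cheek',272,140,.118),('pull',119,220,.109),('npull',297,50,.107)]:
    w=watz(c,s,u,v,z);print(n,w.round(4),rk(w))
print(rk(s['tcp_pos']))
g=cv2.imread('pics/w1.png')
cv2.imwrite('pics/w1c.png',cv2.resize(g[140:300,220:360],None,fx=4,fy=4,interpolation=cv2.INTER_CUBIC)[:600])
E
```

```text
base out [0.5554 0.1328 0.089 ] [-102.2  -70.2]
head [0.5298 0.1962 0.11  ] [-41.9 -37.8]
head [0.4926 0.2022 0.11  ] [-40.1  -0.3]
board out [0.5322 0.1355 0.127 ] [-102.   -46.9]
board out [0.485  0.1411 0.127 ] [-101.6    0.6]
board in [0.533  0.1444 0.127 ] [-93.1 -46.7]
back [0.5872 0.3017 0.118 ] [ 69.2 -83.4]
cheek [0.5701 0.1584 0.118 ] [-75.1 -82. ]
pull [0.5298 0.2787 0.109 ] [ 40.1 -28.9]
npull [0.6267 0.1389 0.107 ] [ -88.3 -140.5]
[-107.9  -10.3]
```

View pics/w1c.png

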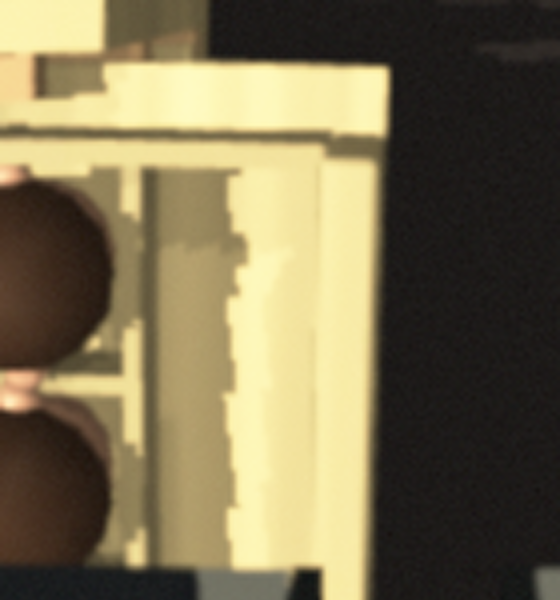

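{"method": "move_arm", "body": {"commands": [[-3, 4, 0, 0, 0, -0.5, 23], [-3, 4, 0, 0, 0, -0.5, 23], [-3, 4, 0, 0, 0, -0.3, 23], [0, 0, -5, 0, 0, 0, 23], [0, 0, -10, 0, 0, 0, 23], [0, 0, -10, 0, 0, 0, 23], [0, 0, -10, 0, 0, 0, 23], [0, 0, -8, 0, 0, 0, 23], [0, 0, -6, 0, 0, 0, 23], [0, 0, 0, 0, 0, 0, 23]]}}

```text
time_s: 3.75
tcp_pos: [0.486, 0.145, 0.113]
eef_rot: [179.9, 0.1, -6.3]
contact_force: [-0.1, 0.6, 0.1]
gripper_width: 0.0202
```

{"method": "move_arm", "body": {"commands": [[0, 0, -5, 0, 0, 0, 23], [0, 0, -5, 0, 0, 0, 23], [0, 0, -4, 0, 0, 0, 23], [0, 0, 0, 0, 0, 0, 23]]}}

```text
time_s: 4.15
tcp_pos: [0.4861, 0.1452, 0.0996]
eef_rot: [180.0, 0.0, -6.3]
contact_force: [-0.0, 0.5, -0.5]
gripper_width: 0.02
```

{"method": "move_arm", "body": {"commands": [[0, 0, 0, 0, 0, 0, 5], [0, 0, 0, 0, 0, 0, 5], [0, 0, 0, 0, 0, 0, 5], [0, 0, 0, 0, 0, 0, 5], [0, 0, 0, 0, 0, 0, 5]], "squeeze": 45}}

```text
time_s: 4.65
tcp_pos: [0.4867, 0.1455, 0.1004]
eef_rot: [-180.0, -0.0, -6.3]
contact_force: [0.8, 0.2, -0.1]
gripper_width: 0.0077
```

{"method": "move_arm", "body": {"commands": [[-0.3, -3, 1, 0, 0, 0, 5], [-0.7, -6, 0, 0, 0, 0, 5], [-1.1, -10, 0, 0, 0, 0, 5], [-1.1, -10, 0, 0, 0, 0, 5], [-1.1, -10, 0, 0, 0, 0, 5], [0, 0, 0, 0, 0, 0, 5]]}}

```text
time_s: 5.25
tcp_pos: [0.4816, 0.1047, 0.1011]
eef_rot: [180.0, 0.0, -6.4]
contact_force: [-0.1, -1.1, -1.1]
gripper_width: 0.0076
```

{"method": "move_arm", "body": {"commands": [[-0.5, -5, 0, 0, 0, 0, 5], [-1.1, -10, 0, 0, 0, 0, 5], [-1.1, -10, 0, 0, 0, 0, 5], [-1.1, -10, 0, 0, 0, 0, 5], [-1.1, -10, 0, 0, 0, 0, 5], [-1.1, -10, 0, 0, 0, 0, 5], [-1.1, -10, 0, 0, 0, 0, 5], [-1.1, -10, 0, 0, 0, 0, 5], [-1.1, -10, 0, 0, 0, 0, 5], [-0.7, -6, 0, 0, 0, 0, 5], [0, 0, 3, 0, 0, 0, 5], [0, 0, 8, 0, 0, 0, 5], [0, 0, 10, 0, 0, 0, 5], [0, 0, 10, 0, 0, 0, 5], [0, 0, 9, 0, 0, 0, 5], [0, 0, 4, 0, 0, 0, 5], [0, 0, 0, 0, 0, 0, 5]]}}

```text
time_s: 6.95
tcp_pos: [0.4726, 0.0157, 0.146]
eef_rot: [-180.0, -0.1, -6.3]
contact_force: [-0.3, -0.6, -2.5]
gripper_width: 0.0076
```

```bash
python3 - <<'E'
from h import *
s=get_state();print(s['tcp_pos'],s['eef_rot'],s['joints'],s['contact_force'],rk(s['tcp_pos']))
c=snap('wrist','w2.png')
E
```

```text
[0.47264925 0.01570378 0.14600724] [-1.79951083e+02 -8.12881321e-02 -6.25975485e+00] [ 2.58316710e+01  4.01583806e+00 -2.88349212e+01  2.07735214e-03
 -5.70543850e+01  5.79074806e+01] [-0.34545905 -0.60827905 -2.47160848] [-227.6   -0.7]
```

View pics/w2.png

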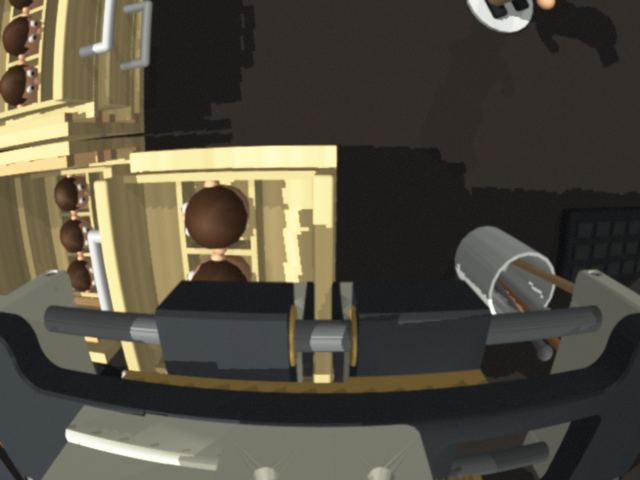

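```bash
python3 - <<'E'
import numpy as np
n=np.array([3,5]+[7]*24+[4]);n=n*180/n.sum()if 0 else n
print(n.sum());a=-96.25-np.cumsum(n);a=np.r_[-96.25,a]
p=55.5*np.c_[np.cos(np.radians(a)),np.sin(np.radians(a))];r=np.cumsum(np.diff(p,axis=0),0).round(1);d=np.diff(np.r_[[[0,0]],r],axis=0).round(1)
print([[x,y,0,0,0,int(-k),5] for (x,y),k in zip(d.tolist(),n)])
E
```

```text
180
[[-2.9, 0.4, 0, 0, 0, -3, 5], [-4.7, 1.0, 0, 0, 0, -5, 5], [-6.5, 2.0, 0, 0, 0, -7, 5], [-6.1, 2.9, 0, 0, 0, -7, 5], [-5.8, 3.5, 0, 0, 0, -7, 5], [-5.3, 4.3, 0, 0, 0, -7, 5], [-4.7, 4.8, 0, 0, 0, -7, 5], [-4.1, 5.4, 0, 0, 0, -7, 5], [-3.4, 5.9, 0, 0, 0, -7, 5], [-2.7, 6.2, 0, 0, 0, -7, 5], [-1.9, 6.5, 0, 0, 0, -7, 5], [-1.1, 6.7, 0, 0, 0, -7, 5], [-0.2, 6.8, 0, 0, 0, -7, 5], [0.5, 6.7, 0, 0, 0, -7, 5], [1.4, 6.7, 0, 0, 0, -7, 5], [2.2, 6.4, 0, 0, 0, -7, 5], [2.9, 6.1, 0, 0, 0, -7, 5], [3.7, 5.7, 0, 0, 0, -7, 5], [4.3, 5.2, 0, 0, 0, -7, 5], [5.0, 4.6, 0, 0, 0, -7, 5], [5.4, 4.0, 0, 0, 0, -7, 5], [5.9, 3.4, 0, 0, 0, -7, 5], [6.3, 2.5, 0, 0, 0, -7, 5], [6.5, 1.8, 0, 0, 0, -7, 5], [6.7, 1.0, 0, 0, 0, -7, 5], [6.8, 0.1, 0, 0, 0, -7, 5], [3.9, -0.3, 0, 0, 0, -4, 5]]
```

{"method": "move_arm", "body": {"commands": [[-2.9, 0.4, 0, 0, 0, -3, 5], [-4.7, 1.0, 0, 0, 0, -5, 5], [-6.5, 2.0, 0, 0, 0, -7, 5], [-6.1, 2.9, 0, 0, 0, -7, 5], [-5.8, 3.5, 0, 0, 0, -7, 5], [-5.3, 4.3, 0, 0, 0, -7, 5], [-4.7, 4.8, 0, 0, 0, -7, 5], [-4.1, 5.4, 0, 0, 0, -7, 5], [-3.4, 5.9, 0, 0, 0, -7, 5], [-2.7, 6.2, 0, 0, 0, -7, 5], [-1.9, 6.5, 0, 0, 0, -7, 5], [-1.1, 6.7, 0, 0, 0, -7, 5], [-0.2, 6.8, 0, 0, 0, -7, 5], [0.5, 6.7, 0, 0, 0, -7, 5]]}}

```text
time_s: 8.4
tcp_pos: [0.4228, 0.0785, 0.1446]
eef_rot: [179.9, -0.0, -98.6]
contact_force: [0.5, -0.5, -2.7]
gripper_width: 0.0076
```

{"method": "move_arm", "body": {"commands": [[1.4, 6.7, 0, 0, 0, -7, 5], [2.2, 6.4, 0, 0, 0, -7, 5], [2.9, 6.1, 0, 0, 0, -7, 5], [3.7, 5.7, 0, 0, 0, -7, 5], [4.3, 5.2, 0, 0, 0, -7, 5], [5.0, 4.6, 0, 0, 0, -7, 5], [5.4, 4.0, 0, 0, 0, -7, 5], [5.9, 3.4, 0, 0, 0, -7, 5], [6.3, 2.5, 0, 0, 0, -7, 5], [6.5, 1.8, 0, 0, 0, -7, 5], [6.7, 1.0, 0, 0, 0, -7, 5], [6.8, 0.1, 0, 0, 0, -7, 5], [3.9, -0.3, 0, 0, 0, -4, 5], [0, 0, 0, 0, 0, 0, 5], [0, 0, 0, 0, 0, 0, 5]]}}

```text
time_s: 9.9
tcp_pos: [0.4839, 0.1255, 0.1446]
eef_rot: [-180.0, -0.0, 173.8]
contact_force: [-0.7, 0.6, -3.5]
gripper_width: 0.0075
```

```bash
python3 - <<'E'
from h import *
s=get_state();print(s['tcp_pos'],s['eef_rot'],s['joints'],s['contact_force'],rk(s['tcp_pos']))
c=snap('wrist','w3.png');a=snap('scene','s3.png');b=snap('top','t3.png')
g=lambda im,y,x,f:cv2.resize(im[y:y+100,x:x+130],None,fx=f,fy=f,interpolation=cv2.INTER_CUBIC)
cv2.imwrite('pics/c3.png',np.vstack([np.hstack([g(a['frame'],170,290,3),g(b['frame'],165,210,3)])]+[c['frame'][:,:][60:360,:] [:, :].copy()[:, :640].repeat(1,0) if 0 else np.hstack([c['frame'][60:360],np.zeros((300,140,3),np.uint8)])]))
E
```

```text
[0.48393108 0.12550251 0.14464371] [-1.79972378e+02 -4.84761438e-02  1.73833852e+02] [ 3.70870820e+01  6.84528190e+00 -2.57853973e+01 -1.55445121e-02
 -5.74235558e+01 -1.33244842e+02] [-0.73011467  0.61992629 -3.52102973] [-117.2    0. ]
```

View pics/c3.png

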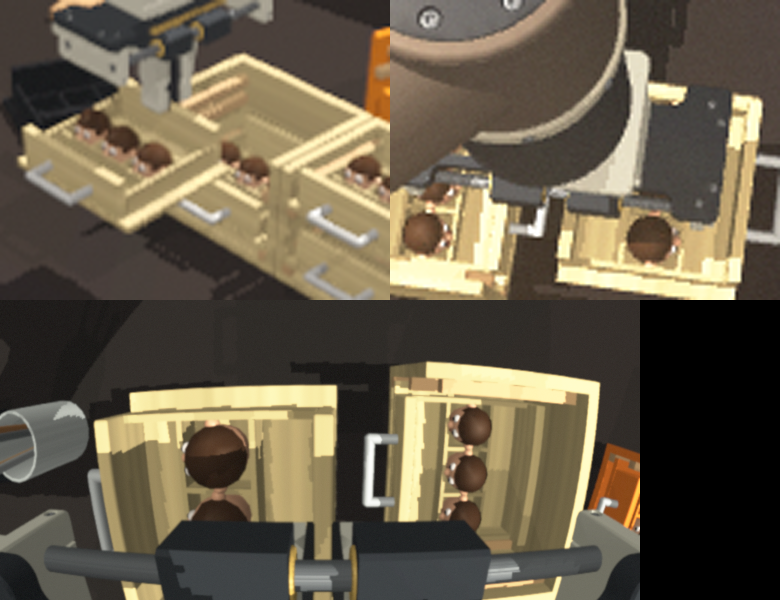

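```bash
python3 - <<'E'
from h import *
s=get_state();a=load('s3.png');g=cv2.imread('pics/s3.png')
X=rk(s['tcp_pos'])[0]-55.5
big=cv2.resize(g[190:260,290:370],None,fx=8,fy=8,interpolation=cv2.INTER_CUBIC)
for uz in [.1276]:
  for q in [(-60,-72,0),(-60,72,0),(60,-72,0),(-60,-61,44),(-60,61,44),(60,61,44),(-86,-30,22),(-86,30,22)]:
    w=np.r_[P+RI.T@(np.array([X+q[0],q[1]])/1000),uz+q[2]/1000];u=proj(a,w);z=(u-[290,190]+.5)*8
    print(q,u.round(1)); cv2.drawMarker(big,tuple(int(v) for v in z),(255,0,0),0,10,1)
cv2.imwrite('pics/c4.png',big)
E
```

```text
(-60, -72, 0) [331.5 245.3]
(-60, 72, 0) [294.8 222.8]
(60, -72, 0) [365.6 227.7]
(-60, -61, 44) [328.4 228.5]
(-60, 61, 44) [296.8 210. ]
(60, 61, 44) [331.  194.7]
(-86, -30, 22) [312.3 234.9]
(-86, 30, 22) [296.9 225.5]
```

View pics/c4.png

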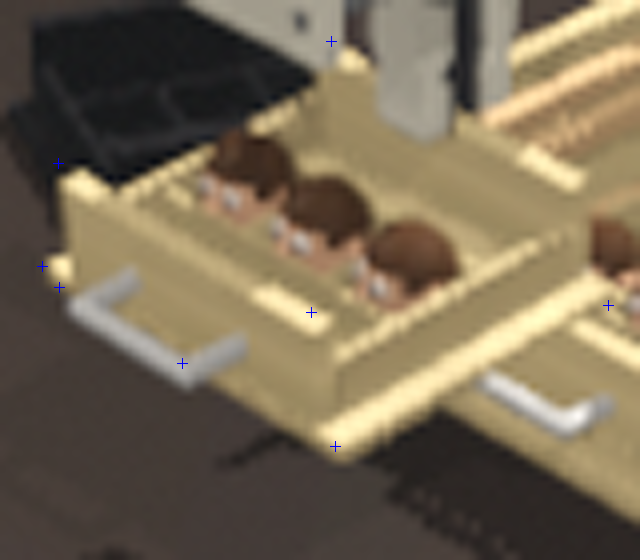

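```bash
python3 - <<'E'
from h import *
s=get_state();c=load('w3.png')
for z in (.126,.130,.134):
  print(z,[rk(watz(c,s,u,v,z)) for u,v in [(336,146),(131,154)]])
print([rk(watz(c,s,u,v,.118)) for u,v in [(428,122),(598,141)]])
for z in (.145,.148,.152): print('head',z,rk(watz(c,s,216,217,z)))
c2=load('w2.png');s2=dict(s,tcp_pos=np.array([.47265,.0157,.146]),eef_rot=np.array([180,0,-6.26]))
print('w2',[rk(watz(c2,s2,u,v,.134)) for u,v in [(337,146),(131,154)]], rk(watz(c2,s2,216,217,.153)))
E
```

```text
0.126 [array([-109.5,   69.5]), array([-228.9,   69.7])]
0.13 [array([-109.6,   69.6]), array([-226.7,   69.8])]
0.134 [array([-109.8,   69.7]), array([-224.5,   69.9])]
[array([-56.9,  84.6]), array([70.4, 85. ])]
head 0.145 [-171.4   35. ]
head 0.148 [-170.5   35.6]
head 0.152 [-169.3   36.5]
w2 [array([-234.5,  -70.1]), array([-118.6,  -70.3])] [-174.4  -36.9]
```

{"method": "move_arm", "body": {"commands": [[-1, 3, -3, 0, 0, 0, 5], [-1, 7, -5, 0, 0, 0, 5], [0.4, 9, -6, 0, 0, 0, 5], [1, 9, -6, 0, 0, 0, 5], [0.7, 7, -5, 0, 0, 0, 5], [0.7, 6, -4, 0, 0, 0, 5], [0.7, 6, -1, 0, 0, 0, 5], [0.7, 6, 0, 0, 0, 0, 5], [0.5, 5, 0, 0, 0, 0, 5], [0, 0, 0, 0, 0, 0, 5], [0, 0, 0, 0, 0, 0, 5]]}}

```text
time_s: 11.15
tcp_pos: [0.487, 0.1837, 0.1153]
eef_rot: [180.0, 0.0, 173.7]
contact_force: [0.1, 0.2, -2.3]
gripper_width: 0.0074
```

{"method": "move_arm", "body": {"commands": [[0, 0, -1, 0, 0, 0, 5], [0, 0, -1, 0, 0, 0, 5], [0, 0, -1, 0, 0, 0, 5], [0, 0, 0, 0, 0, 0, 5]]}}

```text
time_s: 11.55
tcp_pos: [0.4869, 0.1834, 0.112]
eef_rot: [-180.0, -0.0, 173.7]
contact_force: [0.1, 0.5, -1.5]
gripper_width: 0.0073
```

```bash
python3 - <<'E'
from h import *
s=get_state();print(s['tcp_pos'],s['eef_rot'],s['contact_force'],s['moment'],rk(s['tcp_pos']))
c=snap('wrist','w5.png');a=snap('scene','s5.png')
w=cv2.resize(c['frame'][120:290,80:380],None,fx=2.6,fy=2.6,interpolation=cv2.INTER_CUBIC)[:442,:780]
cv2.imwrite('pics/c5.png',w);print(w.shape)
E
```

```text
[0.48690162 0.18344418 0.11198777] [-1.79989873e+02 -1.33447878e-02  1.73709673e+02] [ 0.05424115  0.46711637 -1.47699493] [ 0.15096923 -0.18351111  0.01519677] [-59.3   3.4]
(442, 780, 3)
```

View pics/c5.png

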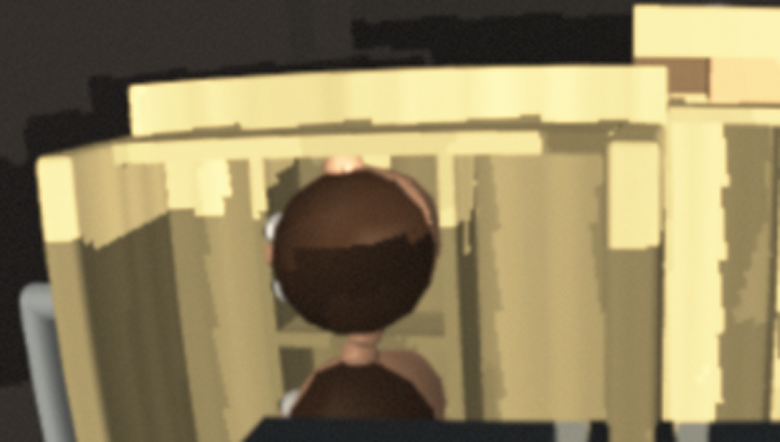

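```bash
python3 - <<'E'
from h import *
s=get_state();c=load('w5.png')
for z in (.086,.089,.092,.096):
  print(z,[rk(watz(c,s,u,v,z)) for u,v in [(336.5,145.8),(130,153.8)]])
print([rk(watz(c,s,u,v,.118)) for u,v in [(323.8,142),(323.5,122)]])
E
```

```text
0.086 [array([-50.9,  72.8]), array([-175.6,   73.2])]
0.089 [array([-51. ,  72.9]), array([-173.9,   73.3])]
0.092 [array([-51.1,  72.9]), array([-172.2,   73.3])]
0.096 [array([-51.3,  73. ]), array([-169.9,   73.4])]
[array([-58. ,  75.4]), array([-58.2,  84.8])]
```

{"method": "move_arm", "body": {"commands": [[0, 0, -1, 0, 0, 0, 5], [0, 0, -1, 0, 0, 0, 5], [0, 0, 0, 0, 0, 0, 5], [0, 0, 0, 0, 0, 0, 5]]}}

```text
time_s: 12.05
tcp_pos: [0.487, 0.1837, 0.1101]
eef_rot: [-180.0, -0.0, 173.7]
contact_force: [-0.3, -0.6, -2.7]
gripper_width: 0.0073
```

{"method": "move_arm", "body": {"commands": [[0, 0, -1, 0, 0, 0, 5], [0, 0, -1, 0, 0, 0, 5], [0, 0, 0, 0, 0, 0, 5], [0, 0, 0, 0, 0, 0, 5]]}}

```text
time_s: 12.45
tcp_pos: [0.487, 0.1836, 0.1081]
eef_rot: [-180.0, -0.0, 173.7]
contact_force: [0.1, -0.3, -3.0]
gripper_width: 0.0078
```

{"method": "move_arm", "body": {"commands": [[0, 0, -1, 0, 0, 0, 5], [0, 0, -1, 0, 0, 0, 5], [0, 0, 0, 0, 0, 0, 5], [0, 0, 0, 0, 0, 0, 5]]}}

```text
time_s: 12.85
tcp_pos: [0.487, 0.1836, 0.1061]
eef_rot: [-180.0, -0.0, 173.7]
contact_force: [0.1, 0.0, -2.8]
gripper_width: 0.0074
```

{"method": "move_arm", "body": {"commands": [[0, 0, -1, 0, 0, 0, 5], [0, 0, 0, 0, 0, 0, 5], [0, 0, 0, 0, 0, 0, 5]]}}

```text
time_s: 13.15
tcp_pos: [0.487, 0.1837, 0.1051]
eef_rot: [-180.0, -0.0, 173.7]
contact_force: [-0.1, -0.8, -3.0]
gripper_width: 0.0077
```

{"method": "move_arm", "body": {"commands": [[0, 0, -1, 0, 0, 0, 5], [0, 0, 0, 0, 0, 0, 5], [0, 0, 0, 0, 0, 0, 5]]}}

```text
time_s: 13.45
tcp_pos: [0.487, 0.1837, 0.1041]
eef_rot: [-180.0, -0.0, 173.7]
contact_force: [-0.6, 0.3, -2.7]
gripper_width: 0.0073
```

{"method": "move_arm", "body": {"commands": [[0, 0, -1, 0, 0, 0, 5], [0, 0, 0, 0, 0, 0, 5], [0, 0, 0, 0, 0, 0, 5]]}}

```text
time_s: 13.75
tcp_pos: [0.487, 0.1837, 0.1031]
eef_rot: [-180.0, -0.0, 173.7]
contact_force: [-0.3, -0.2, -2.1]
gripper_width: 0.0076
```

{"method": "move_arm", "body": {"commands": [[0, 0, -1, 0, 0, 0, 5], [0, 0, 0, 0, 0, 0, 5], [0, 0, 0, 0, 0, 0, 5]]}}

```text
time_s: 14.05
tcp_pos: [0.487, 0.1837, 0.1021]
eef_rot: [-180.0, -0.0, 173.7]
contact_force: [0.3, 0.2, -2.9]
gripper_width: 0.0074
```

{"method": "move_arm", "body": {"commands": [[0, 0, -1, 0, 0, 0, 5], [0, 0, 0, 0, 0, 0, 5], [0, 0, 0, 0, 0, 0, 5]]}}

```text
time_s: 14.35
tcp_pos: [0.487, 0.1836, 0.1011]
eef_rot: [-180.0, -0.0, 173.7]
contact_force: [-0.8, 0.0, -2.9]
gripper_width: 0.0072
```

{"method": "move_arm", "body": {"commands": [[0, 0, -1, 0, 0, 0, 5], [0, 0, 0, 0, 0, 0, 5], [0, 0, 0, 0, 0, 0, 5]]}}

```text
time_s: 14.65
tcp_pos: [0.4871, 0.1837, 0.1004]
eef_rot: [180.0, 0.0, 173.7]
contact_force: [-1.6, -0.2, 0.8]
gripper_width: 0.0074
```

{"method": "move_arm", "body": {"commands": [[0, 0, -1, 0, 0, 0, 5], [0, 0, 0, 0, 0, 0, 5], [0, 0, 0, 0, 0, 0, 5]]}}

```text
time_s: 14.95
tcp_pos: [0.4872, 0.1839, 0.1002]
eef_rot: [180.0, 0.0, 173.7]
contact_force: [-4.2, -0.2, 9.1]
gripper_width: 0.0073
```

```bash
python3 - <<'E'
from h import *
s=get_state();print(s['tcp_pos'],s['contact_force'],s['moment'],rk(s['tcp_pos']))
a=snap('scene','s6.png');g=a['frame']
X=rk(s['tcp_pos'])[0]-53.5;Y=.4
big=cv2.resize(g[175:255,305:395],None,fx=7,fy=7,interpolation=cv2.INTER_CUBIC)
def mk(q,col):
    w=np.r_[P+RI.T@(np.array(q[:2])/1000),q[2]/1000];z=(proj(a,w)-[305,175]+.5)*7
    cv2.drawMarker(big,tuple(int(v) for v in z),col,0,10,1)
uz=s['tcp_pos'][2]*1000-17
for q in [(-60,-72,0),(-60,72,0),(-60,-61,44),(-60,61,44),(-86,-30,22),(-86,30,22)]: mk((X+q[0],Y+q[1],uz+q[2]),(255,0,0))
for q in [(-60,-84,118),(-60,-75,118),(69,-84,118),(-60,-75,83),(69,84,118),(-60,84,0),(-60,-84,0)]: mk(q,(0,0,255))
cv2.imwrite('pics/c6.png',big)
E
```

```text
[0.48724768 0.1838994  0.10017218] [-4.15742283 -0.21265749  9.12082512] [ 0.12125048  1.3571826  -0.02748321] [-58.8   3.1]
```

View pics/c6.png

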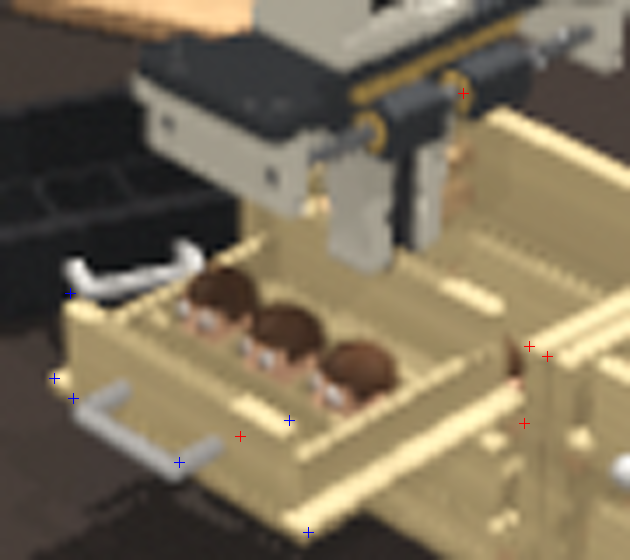

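{"method": "move_arm", "body": {"commands": [[0, 0, 1.5, 0, 0, 0, 5], [0, 0, 0, 0, 0, 0, 5], [0, 0, 0, 0, 0, 0, 5]]}}

```text
time_s: 15.3
tcp_pos: [0.487, 0.1836, 0.1004]
eef_rot: [-180.0, -0.0, 173.7]
contact_force: [0.3, 0.2, -1.5]
gripper_width: 0.0078
```

{"method": "move_arm", "body": {"commands": [[0.4, 4, 0, 0, 0, 0, 5], [0.4, 4, 0, 0, 0, 0, 5], [0.4, 4, 0, 0, 0, 0, 5], [0, 0, 0, 0, 0, 0, 5]]}}

```text
time_s: 15.7
tcp_pos: [0.4884, 0.1963, 0.1007]
eef_rot: [-180.0, 0.0, 173.8]
contact_force: [-0.5, -0.5, -0.4]
gripper_width: 0.0073
```

{"method": "move_arm", "body": {"commands": [[0.5, 5, 0, 0, 0, 0, 5], [0.6, 6, 0, 0, 0, 0, 5], [0.6, 6, 0, 0, 0, 0, 5], [0.4, 4, 0, 0, 0, 0, 5], [0, 0, 0, 0, 0, 0, 5]]}}

```text
time_s: 16.2
tcp_pos: [0.4905, 0.2176, 0.1007]
eef_rot: [180.0, 0.0, 173.8]
contact_force: [-1.0, 0.9, 1.5]
gripper_width: 0.0076
```

{"method": "move_arm", "body": {"commands": [[0.5, 5, 0, 0, 0, 0, 5], [0.7, 7, 0, 0, 0, 0, 5], [0.7, 7, 0, 0, 0, 0, 5], [0.7, 7, 0, 0, 0, 0, 5], [0.5, 5, 0, 0, 0, 0, 5], [0.3, 3, 0, 0, 0, 0, 5], [0, 0, -0.8, 0, 0, 0, 5], [0, 0, 0, 0, 0, 0, 5]]}}

```text
time_s: 17.0
tcp_pos: [0.494, 0.2516, 0.1004]
eef_rot: [179.9, 0.0, 173.7]
contact_force: [-1.5, 2.1, 2.2]
gripper_width: 0.0075
```

{"method": "move_arm", "body": {"commands": [[0, 0, 0, 0, 0, 0, 23], [0, 0, 0, 0, 0, 0, 23], [0, 0, 0, 0, 0, 0, 23], [0, 0, 0, 0, 0, 0, 23], [0, 0, 3, 0, 0, 0, 23], [0, 0, 5, 0, 0, 0, 23], [0, 0, 8, 0, 0, 0, 23], [0, 0, 0, 0, 0, 0, 23]]}}

```text
time_s: 17.8
tcp_pos: [0.4945, 0.2513, 0.1175]
eef_rot: [179.9, 0.1, 173.7]
contact_force: [0.0, 0.3, 1.2]
gripper_width: 0.02
```

{"method": "move_arm", "body": {"commands": [[0, 0, 8, 0, 0, 0, 23], [0, 0, 15, 0, 0, 0, 10], [0, 0, 15, 0, 0, 0, 0], [0, 0, 15, 0, 0, 0, 0], [0, 0, 12, 0, 0, 0, 0], [0, 0, 8, 0, 0, 0, 0], [0, 0, 3, 0, 0, 0, 0], [0, 0, 0, 0, 0, 0, 0]]}}

```text
time_s: 18.6
tcp_pos: [0.4937, 0.2507, 0.192]
eef_rot: [180.0, 0.0, 173.7]
contact_force: [-0.2, -0.7, -0.9]
gripper_width: 0.0004
```

```bash
python3 - <<'E'
from h import *
s=get_state();print(s['tcp_pos'],s['eef_rot'],s['contact_force'],s['joints'],rk(s['tcp_pos']))
c=snap('wrist','w7.png')
cv2.imwrite('pics/c7.png',c['frame'])
E
```

```text
[0.49367136 0.25070758 0.19196999] [1.79985585e+02 3.03003351e-03 1.73721975e+02] [-0.15799041 -0.66928573 -0.85279335] [ 4.71863868e+01  9.60645572e+00 -1.57495014e+01 -6.80318641e-03
 -6.46306567e+01 -1.43461497e+02] [8.3 4. ]
```

View pics/c7.png

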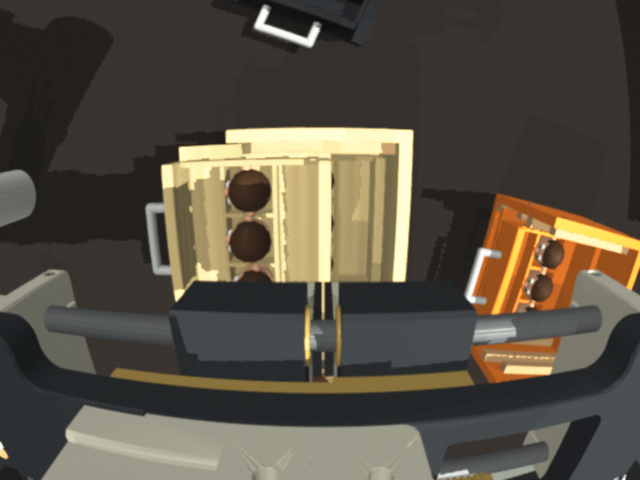

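{"method": "move_arm", "body": {"commands": [[-0.4, -5, 0, 0, 0, 3, 0], [-0.9, -10, 0, 0, 0, 7, 0], [-0.9, -10, 0, 0, 0, 7, 0], [-0.9, -10, 0, 0, 0, 7, 0], [-0.9, -10, 0, 0, 0, 7, 0], [-0.9, -10, 0, 0, 0, 7, 0], [-0.9, -10, 0, 0, 0, 7, 0], [-0.9, -10, 0, 0, 0, 7, 0], [-0.9, -10, 0, 0, 0, 7, 0], [-0.9, -10, 0, 0, 0, 7, 0], [-0.9, -10, 0, 0, 0, 7, 0], [-0.9, -10, 0, 0, 0, 7, 0], [-0.9, -10, 0, 0, 0, 7, 0], [-0.9, -10, 0, 0, 0, 3, 0], [-0.9, -10, 0, 0, 0, 0, 0], [-0.9, -10, 0, 0, 0, 0, 0], [-0.9, -10, 0, 0, 0, 0, 0], [-0.9, -8, 0, 0, 0, 0, 0], [-0.5, -4, 0, 0, 0, 0, 0], [0, 0, 0, 0, 0, 0, 0]]}}

```text
time_s: 20.65
tcp_pos: [0.4774, 0.0732, 0.1919]
eef_rot: [-180.0, 0.0, -96.3]
contact_force: [0.2, -1.0, 0.6]
gripper_width: 0.0004
```

```bash
python3 - <<'E'
from h import *
s=get_state();print(s['tcp_pos'],s['eef_rot'],s['contact_force'],rk(s['tcp_pos']))
c=load('w7.png');s7=dict(tcp_pos=np.array([0.49367,0.25071,.19197]),eef_rot=np.array([180,0,173.72]))
for n,u,v,z in [('bar out',147,206,.109),('board',163,168,.127),('plain out',331,160,.127),('head',249,190,.115),('head',249,241,.115)]: print(n,rk(watz(c,s7,u,v,z)))
E
```

```text
[0.47743706 0.07316898 0.19188848] [-1.79997882e+02  4.50376495e-03 -9.63305453e+01] [ 0.23874841 -1.01872536  0.57201836] [-169.9    0.8]
bar out [-128.2   30.7]
board [-103.4   60.9]
plain out [14.5 63. ]
head [-43.3  41.6]
head [-45.1   3.9]
```

{"method": "move_arm", "body": {"commands": [[0, 0, -5, 0, 0, 0, 0], [0, 0, -12, 0, 0, 0, 0], [0, 0, -15, 0, 0, 0, 0], [0, 0, -15, 0, 0, 0, 0], [0, 0, -15, 0, 0, 0, 0], [0, 0, -15, 0, 0, 0, 0], [0, 0, -12, 0, 0, 0, 0], [0, 0, -6, 0, 0, 0, 0], [0, 0, -2, 0, 0, 0, 0], [0.9, 8, 0, 0, 0, 0, 0], [1, 9, 0, 0, 0, 0, 0], [0.6, 5, 0, 0, 0, 0, 0], [0.4, 4, 0, 0, 0, 0, 0], [0.2, 2, 0, 0, 0, 0, 0], [0, 0, 0, 0, 0, 0, 0]]}}

```text
time_s: 22.15
tcp_pos: [0.4806, 0.102, 0.095]
eef_rot: [-180.0, 0.0, -96.2]
contact_force: [0.1, -0.9, -0.0]
gripper_width: 0.0002
```

{"method": "move_arm", "body": {"commands": [[0.2, 2, 0, 0, 0, 0, 0], [0.3, 3, 0, 0, 0, 0, 0], [0.3, 3, 0, 0, 0, 0, 0], [0.3, 3, 0, 0, 0, 0, 0], [0.3, 3, 0, 0, 0, 0, 0], [0.3, 3, 0, 0, 0, 0, 0], [0.3, 3, 0, 0, 0, 0, 0]]}}

```text
time_s: 22.85
tcp_pos: [0.4826, 0.1219, 0.0948]
eef_rot: [180.0, -0.0, -96.3]
contact_force: [-0.3, -0.7, -0.3]
gripper_width: 0.0003
```

{"method": "move_arm", "body": {"commands": [[0.3, 3, 0, 0, 0, 0, 0], [0.3, 3, 0, 0, 0, 0, 0], [0.3, 3, 0, 0, 0, 0, 0], [0.3, 3, 0, 0, 0, 0, 0], [0.2, 2, 0, 0, 0, 0, 0]]}}

```text
time_s: 23.35
tcp_pos: [0.484, 0.1358, 0.0948]
eef_rot: [180.0, -0.0, -96.3]
contact_force: [-0.2, -2.0, 0.8]
gripper_width: 0.0
```

{"method": "move_arm", "body": {"commands": [[0.2, 2, 0, 0, 0, 0, 0], [0.2, 2, 0, 0, 0, 0, 0], [0.2, 2, 0, 0, 0, 0, 0], [0, 0, 0, 0, 0, 0, 0]]}}

```text
time_s: 23.75
tcp_pos: [0.4847, 0.142, 0.0948]
eef_rot: [-180.0, 0.0, -96.3]
contact_force: [0.4, 0.4, 0.2]
gripper_width: 0.0003
```

{"method": "move_arm", "body": {"commands": [[0.1, 1.5, 0, 0, 0, 0, 0], [0.2, 1.5, 0, 0, 0, 0, 0], [0, 0, 0, 0, 0, 0, 0]]}}

```text
time_s: 24.05
tcp_pos: [0.4849, 0.1449, 0.0948]
eef_rot: [-180.0, 0.0, -96.3]
contact_force: [0.7, -1.7, 1.3]
gripper_width: 0.0005
```

{"method": "move_arm", "body": {"commands": [[0.1, 1, 0, 0, 0, 0, 0], [0.1, 1, 0, 0, 0, 0, 0], [0, 0, 0, 0, 0, 0, 0]]}}

```text
time_s: 24.35
tcp_pos: [0.4851, 0.1468, 0.0948]
eef_rot: [180.0, 0.0, -96.3]
contact_force: [0.5, -1.3, -0.3]
gripper_width: 0.0002
```

{"method": "move_arm", "body": {"commands": [[0.1, 1, 0, 0, 0, 0, 0], [0.1, 1, 0, 0, 0, 0, 0], [0, 0, 0, 0, 0, 0, 0]]}}

```text
time_s: 24.65
tcp_pos: [0.4853, 0.1488, 0.0948]
eef_rot: [180.0, 0.0, -96.3]
contact_force: [0.6, -0.7, 0.4]
gripper_width: 0.0002
```

{"method": "move_arm", "body": {"commands": [[0.1, 1, 0, 0, 0, 0, 0], [0, 0, 0, 0, 0, 0, 0]]}}

```text
time_s: 24.85
tcp_pos: [0.4854, 0.1498, 0.0949]
eef_rot: [-180.0, 0.0, -96.3]
contact_force: [0.3, -0.4, -0.1]
gripper_width: 0.0002
```

```bash
python3 - <<'E'
from h import *
s=get_state();print(s['tcp_pos'],s['eef_rot'],s['contact_force'],rk(s['tcp_pos']))
c=snap('wrist','w8.png');a=snap('scene','s8.png');b=snap('top','t8.png')
cr=lambda im,x,y,w,h,f:cv2.resize(im[y:y+h,x:x+w],None,fx=f,fy=f,interpolation=cv2.INTER_CUBIC)
A_=cr(a['frame'],315,180,150,110,5.3)[:290*2]
cv2.imwrite('pics/c8.png',A_);print(A_.shape)
E
```

```text
[0.48543856 0.1497909  0.09485637] [-1.79998836e+02  4.51812635e-03 -9.62745153e+01] [ 0.25151038 -0.43857049 -0.11184224] [-92.9   1.2]
(580, 795, 3)
```

View pics/c8.png

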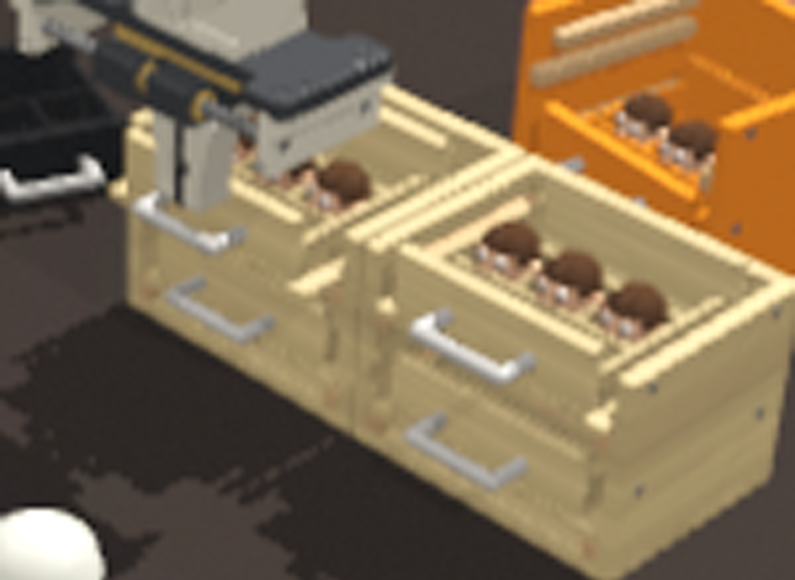

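```bash
python3 - <<'E'
from h import *
s=get_state();a=load('s8.png')
f=lambda w:((proj(a,w)-[315,180])*5.3).round()
print('tcp',f(s['tcp_pos']))
def r(*q): return f(np.r_[P+RI.T@(np.array(q[:2])/1000),q[2]/1000])
for X in (-30,-20,-10,0): print(X,'bar top outer',r(X-86,30,109),r(X-86,-30,109),'board top',r(X-60,61,127),r(X-60,-61,127),'wing',r(X-60,-72,89),'head3 (-y)',r(X,-39,120))
c=load('w8.png')
for z in (.109,): print([rk(watz(c,s,u,v,z)) for u,v in [(320,300)]])
cv2.imwrite('pics/c9.png',cv2.imread('pics/w8.png'))
E
```

```text
tcp [191. 237.]
-30 bar top outer [121. 208.] [202. 254.] board top [117. 139.] [284. 229.] wing [297. 302.] head3 (-y) [334. 182.]
-20 bar top outer [135. 201.] [216. 247.] board top [130. 132.] [298. 222.] wing [311. 294.] head3 (-y) [347. 175.]
-10 bar top outer [149. 195.] [230. 239.] board top [144. 126.] [312. 214.] wing [324. 287.] head3 (-y) [361. 169.]
0 bar top outer [162. 188.] [244. 232.] board top [158. 120.] [326. 207.] wing [338. 280.] head3 (-y) [374. 162.]
[array([-88. ,   0.1])]
```

View pics/c9.png

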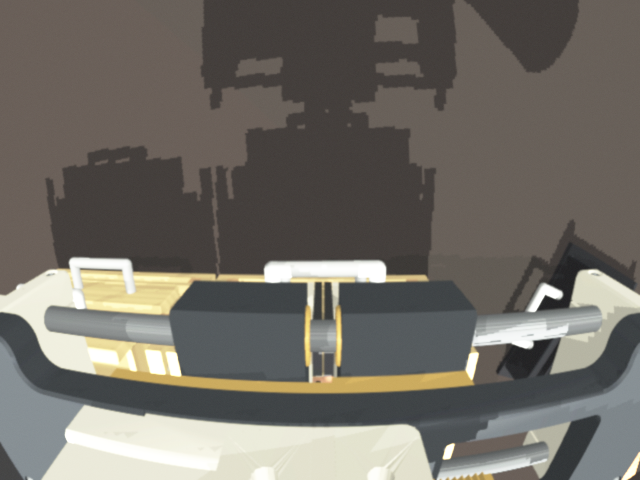

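The fingers are just behind the bar, pushing on the front board. The tray is still about 20 mm out, so I'll keep pushing there.

{"method": "move_arm", "body": {"commands": [[0.2, 2, 0, 0, 0, 0, 0], [0.2, 2, 0, 0, 0, 0, 0], [0.2, 2, 0, 0, 0, 0, 0], [0.2, 2, 0, 0, 0, 0, 0], [0.2, 2, 0, 0, 0, 0, 0], [0, 0, 0, 0, 0, 0, 0]]}}

```text
time_s: 25.6
tcp_pos: [0.4865, 0.1601, 0.0949]
eef_rot: [-180.0, 0.0, -96.3]
contact_force: [-0.5, -1.1, -0.3]
gripper_width: 0.0002
```

{"method": "move_arm", "body": {"commands": [[0.2, 1.5, 0, 0, 0, 0, 0], [0.1, 1.5, 0, 0, 0, 0, 0], [0.2, 1.5, 0, 0, 0, 0, 0], [0, 0, 0, 0, 0, 0, 0]]}}

```text
time_s: 26.0
tcp_pos: [0.4869, 0.1644, 0.0948]
eef_rot: [-180.0, 0.0, -96.3]
contact_force: [-0.1, -0.2, -0.7]
gripper_width: 0.0007
```

{"method": "move_arm", "body": {"commands": [[0.1, 1, 0, 0, 0, 0, 0], [0.1, 1, 0, 0, 0, 0, 0], [0, 0, 0, 0, 0, 0, 0]]}}

```text
time_s: 26.3
tcp_pos: [0.4871, 0.1663, 0.0949]
eef_rot: [180.0, 0.0, -96.3]
contact_force: [0.3, -0.1, -0.8]
gripper_width: 0.0
```

{"method": "move_arm", "body": {"commands": [[0.1, 1, 0, 0, 0, 0, 0], [0.1, 1, 0, 0, 0, 0, 0], [0, 0, 0, 0, 0, 0, 0]]}}

```text
time_s: 26.6
tcp_pos: [0.4873, 0.1683, 0.0949]
eef_rot: [180.0, 0.0, -96.3]
contact_force: [0.3, -0.5, 0.0]
gripper_width: -0.0001
```

{"method": "move_arm", "body": {"commands": [[0.1, 1, 0, 0, 0, 0, 0], [0.1, 1, 0, 0, 0, 0, 0], [0, 0, 0, 0, 0, 0, 0]]}}

```text
time_s: 26.9
tcp_pos: [0.4875, 0.1703, 0.0948]
eef_rot: [180.0, 0.0, -96.3]
contact_force: [-0.9, -1.3, -0.8]
gripper_width: 0.0005
```

{"method": "move_arm", "body": {"commands": [[0.1, 1, 0, 0, 0, 0, 0], [0, 0, 0, 0, 0, 0, 0]]}}

```text
time_s: 27.1
tcp_pos: [0.4876, 0.1713, 0.0949]
eef_rot: [180.0, 0.0, -96.3]
contact_force: [-0.2, -0.3, -0.2]
gripper_width: 0.0004
```

```bash
python3 - <<'E'
from h import *
s=get_state();c=snap('wrist','w9.png')
for f in ('w8.png','w9.png'):
    g=cv2.imread('pics/'+f);r=g[230:285,300:350].astype(int).mean(1);sel=[(230+i,int(x.mean())) for i,x in enumerate(r) if abs(x[0]-x[2])<20 and x.mean()>150]
    print(f,sel[:1],sel[-1:])
E
```

```text
w8.png [(261, 174)] [(276, 210)]
w9.png [(230, 151)] [(276, 209)]
```

{"method": "move_arm", "body": {"commands": [[0.1, 1, 0, 0, 0, 0, 0], [0, 0, 0, 0, 0, 0, 0]]}}

```text
time_s: 27.35
tcp_pos: [0.4875, 0.1719, 0.0948]
eef_rot: [180.0, -0.0, -96.3]
contact_force: [-0.8, -2.3, 0.7]
gripper_width: 0.0003
```

{"method": "move_arm", "body": {"commands": [[0.1, 1, 0, 0, 0, 0, 0], [0, 0, 0, 0, 0, 0, 0]]}}

```text
time_s: 27.55
tcp_pos: [0.4872, 0.1721, 0.0948]
eef_rot: [179.9, -0.1, -96.3]
contact_force: [-1.1, -5.7, 2.8]
gripper_width: 0.0008
```

{"method": "move_arm", "body": {"commands": [[0.1, 1, 0, 0, 0, 0, 0], [0, 0, 0, 0, 0, 0, 0], [0, 0, 0, 0, 0, 0, 0]]}}

```text
time_s: 27.85
tcp_pos: [0.4869, 0.1724, 0.0948]
eef_rot: [179.9, -0.2, -96.3]
contact_force: [-1.7, -8.4, 4.8]
gripper_width: 0.0006
```

{"method": "move_arm", "body": {"commands": [[0.1, 1, 0, 0, 0, 0, 0], [0, 0, 0, 0, 0, 0, 0], [0, 0, 0, 0, 0, 0, 0]]}}

```text
time_s: 28.15
tcp_pos: [0.4866, 0.1725, 0.0948]
eef_rot: [179.9, -0.3, -96.3]
contact_force: [-3.5, -10.8, 7.2]
gripper_width: 0.0003
```

{"method": "move_arm", "body": {"commands": [[-0.2, -2, 0, 0, 0, 0, 0], [-0.2, -2, 0, 0, 0, 0, 0], [-0.1, -1, 0, 0, 0, 0, 0], [0, 0, 0, 0, 0, 0, 0], [0, 0, 2, 0, 0, 0, 0], [0, 0, 3, 0, 0, 0, 0], [0, 0, 0, 0, 0, 0, 0]]}}

```text
time_s: 28.85
tcp_pos: [0.4879, 0.1706, 0.1004]
eef_rot: [-180.0, 0.0, -96.3]
contact_force: [0.3, 0.6, -0.1]
gripper_width: 0.0002
```

{"method": "move_arm", "body": {"commands": [[0, 0, 5, 0, 0, 0, 0], [0, 0, 8, 0, 0, 0, 0], [0, 0, 10, 0, 0, 0, 0], [0, 0, 15, 0, 0, 0, 0], [0, -5, 20, 0, 0, 0, 0], [0, -10, 20, 0, 0, 0, 0], [0, -20, 20, 0, 0, 0, 0], [0, -25, 10, 0, 0, 0, 0], [0, -25, 0, 0, 0, 0, 0], [0, -25, 0, 0, 0, 0, 0], [0, -20, 0, 0, 0, 0, 0], [0, -10, 0, 0, 0, 0, 0], [0, 0, 0, 0, 0, 0, 0]]}}

```text
time_s: 30.15
tcp_pos: [0.4876, 0.0294, 0.2086]
eef_rot: [-180.0, 0.0, -96.4]
contact_force: [0.0, -0.2, 0.1]
gripper_width: 0.0005
```

```bash
python3 - <<'E'
from h import *
s=get_state();print(s['tcp_pos'],s['eef_rot'],s['contact_force'])
a=snap('scene','s10.png');b=snap('top','t10.png')
cr=lambda im,x,y,w,h,f:cv2.resize(im[y:y+h,x:x+w],None,fx=f,fy=f,interpolation=cv2.INTER_CUBIC)
A_=cr(a['frame'],325,180,98,90,4);B=cr(b['frame'],175,170,100,90,4)
cv2.imwrite('pics/c10.png',np.hstack([A_,B]))
E
```

```text
[0.48758019 0.02936376 0.20856746] [-1.79954782e+02  2.37743495e-02 -9.63609361e+01] [ 0.0277092  -0.15395669  0.08031166]
```

View pics/c10.png

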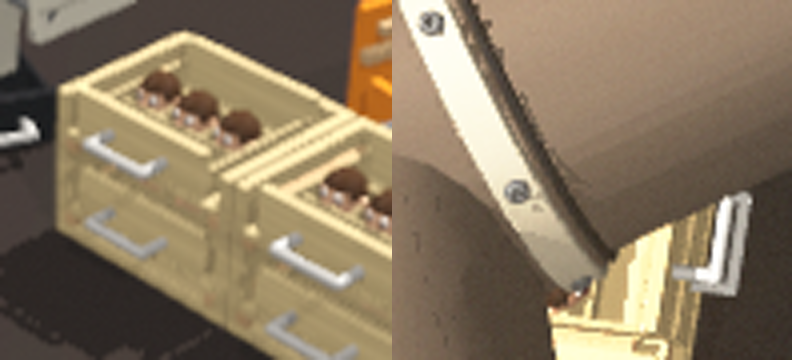

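```bash
python3 - <<'E'
from h import *
a=load('s10.png')
def r(*q): return ((proj(a,np.r_[P+RI.T@(np.array(q[:2])/1000),q[2]/1000])-[325,180]+.5)*4).round()
for X in (-5,0,5): print(X,'bar',r(X-82,30,109),r(X-82,-30,109),'board top',r(X-60,61,127),r(X-60,-61,127),'heads',[r(X,y,112) for y in (39,0,-39)])
Q=P+RI.T@np.array([0,-.172])
def n(*q): return ((proj(a,np.r_[Q+RI.T@(np.array(q[:2])/1000),q[2]/1000])-[325,180]+.5)*4).round()
print('neigh bar',n(-82,30,109),n(-82,-30,109),'heads',n(0,39,112),'board',n(-60,61,127),n(-60,-61,127))
print('lower?',r(-82,30,109-54),)
E
```

```text
-5 bar [ 84. 144.] [145. 178.] board top [76. 95.] [203. 161.] heads [array([158.,  96.]), array([197., 116.]), array([238., 137.])]
0 bar [ 89. 142.] [150. 175.] board top [81. 92.] [208. 159.] heads [array([163.,  94.]), array([202., 114.]), array([243., 134.])]
5 bar [ 94. 139.] [156. 173.] board top [86. 90.] [213. 156.] heads [array([168.,  91.]), array([207., 111.]), array([248., 132.])]
neigh bar [275. 243.] [348. 282.] heads [348. 187.] board [264. 188.] [413. 266.]
lower? [ 88. 207.]
```

```bash
python3 -c "
from plant import *
print(get_state()['time_s'],close_job())"
```

```text
the job is handed in; nothing more can be done
30.25 None
```

I drew the wrongly placed tray right out of its rack, turned it 180°, slid it back into the same slot and handed the job in at about 30 s. No verdict came back.

**How it went:** I gripped the tray by its plain end for the draw, lift and turn. I then set it on the runners, slid it in, released it about 45 mm short, and pushed it home with shut fingers. It stopped against the back board at about 11 N.

**Last checks:**
- **Depth:** in the last scene view, the tray's bar pull matches the fully-home position within a pixel or so (about 3 mm), with the pull facing out like its neighbour.
- **Heads:** all three stand upright in their row. They sit 1–2 px (about 3–5 mm) from the predicted points, which I put down to where I picked the pixels.
- **Neighbour tray:** it matches its expected position.
- **Clearance:** the arm was clear of everything and read no contact force.

**What disagreed or was not checked:**
- I meant to push on the pull bar, but the pictures showed the fingers behind it, pushing on the front board instead. The fingertips may sit about 15 mm higher than the TCP reading suggests.
- The last few newtons of push also had a sideways part of about 3.5 N.
- The arm hid the tray from the top camera at the end, so final side offset and squareness were not measured. The slot's ±3 mm play keeps them within the limits.
- I did not look at the puppet, keypad and tool pot again at the end; the path was planned clear of them.
- I viewed 15 pictures, five over the budget of 10.

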